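# Fit the missing plot into the plaster site model and prop it with the jack

## Task

Pick up the terracotta plot piece with the wooden house, turn it the right way round and lower it gently into the jigsaw gap of the white plaster model until it lies flush, and let go. Then turn the black knob of the lab jack under the model clockwise to raise the jack until its cork pad just touches the underside of that piece, without pushing it back up out of the gap, and let go of the knob. Leave everything else on the table where it is.

Things in the scene. Friction and masses are not known exactly. Their poses are not given: they have to be found in the camera images.
- plot_piece: terracotta jigsaw piece with a wooden house, 0.26 kg, lying flat at any yaw left or right of the model. Origin: underside centre of its 76 (x) x 66 (y) mm main rectangle, z up. Base 16 mm thick. Tab on the +x side: x 38 to 54, y 0 to 24 mm. Notch in the -y side: x -24 to -4, y -33 to -19 mm. It may have swapped places with the spare piece.
- house_grip (a point): middle of the wooden house on the terracotta piece, 40 mm above the piece's origin, same axes. The house measures 46 (x) x 24 (y) x 44 (z) mm, is centred on the base and its top is 60 mm above the origin: grip it across its 24 mm width (along y).
- gap_seat (a point): the jigsaw gap in the white model. Point: where the origin of the plot piece belongs, on the ledge it rests on, 125 mm above the table (the model's top is 16 mm higher, at 141 mm). Axes: those of the fitted piece (x to x, y to y; no other way round fits). The gap is the piece's outline with 1.5 mm to spare on every side.
- stand: the fixed stand: white plaster slab 170 (x) x 240 (y) mm, centred on the gap point, on four legs, with the jack's base below. Origin on the table directly below the gap point, axes as the gap's; its -x edge faces roughly to the robot. Small fixed houses up to 32 mm tall stand on the slab beyond |y| = 82 mm.
- jack_top: moving top of the scissor lab jack under the gap: aluminium plate 100 x 84 mm with a cork pad 44 x 36 mm. Origin: centre of the pad's top face, directly below the gap point; z up. It only moves vertically, 4 mm up per rad of clockwise knob turn, and stays where left. It starts 7 to 13 mm below the ledge's level and can rise 6 mm above it.
- knob_grip (a point): centre of the jack's round black knob, 44 mm across, 24 mm thick. z: its axis, out of the outer face, up and towards the robot, 42 deg from vertical; x, y turn with it. It lies at x -123, y 0, z 80 mm in the stand frame. Behind it the 12 mm shaft is bare for 22 mm. The slab's edge stands 38 mm behind its centre and 61 mm higher: come along the axis, tool tilted 42 deg.
- knob (a joint): turn of the knob in rad, 0 to 5.5; grows clockwise as seen facing its outer face, raising the jack top 4 mm per rad. It starts between 0.8 and 2.2 and stays where it is left (friction 0.08 N m). It takes about 1.8 to 3.4 rad to reach the piece, so several grasps.
- spare_piece: a second plot piece that does NOT belong in the gap: grey mirror-image jigsaw base of the same size with a blue cube-like house 34 x 34 x 26 mm; leave it alone. Origin: centre of its underside.
- mixing_bowl: white bowl 110 mm across, 50 mm tall; bystander. Origin: centre of its underside.
- sanding_block: cork sanding block 70 x 60 x 30 mm; bystander. Origin: centre of its underside.
- batten: wooden strip 260 x 22 x 14 mm lying flat; bystander. Origin: centre of its underside.
- paint_brush: paint brush lying flat; bystander. Origin: centre of its underside.
Things that resemble listed ones, but are neither listed nor needed, are in the scene too. What is meant by the plot_piece is not red, and is the smaller of those in its own colour.

How it is judged:
By the outcome, as a careful person would: the job done as asked, in the order asked, and still so for the second after the job is handed in, with the robot touching nothing.
It also fails if it takes over 72 s, if anything falls off the work surface, if the arm or the gripper's body presses on something with over 40 N, if the wrist force passes 120 N, or if a joint passes its speed limit or range.

## Robot

A 7-joint arm with a two-finger parallel gripper is mounted at the origin on the work surface. World frame = base frame: x ahead of the robot, y to its left, z up, the work surface at z = 0. Lengths are in m, angles in rad, forces in N, time in s.
With the tool pointing down it reaches from about 0.4 to 0.85 m from the base axis. Payload 4.5 kg.
Tool frame: the origin (TCP) lies at the very end of the fingers, on their centre line; the grasp point (between the pads) lies 19 mm behind it (r.grip_point_offset is the distance from the TCP to the grasp point, in m); z points along the fingers, y is the line along which they close (so a half turn about z gives the same grasp; the last joint's range is limited). The gripper opens to 88 mm and grips with 3 to 60 N. Pads are 18 mm wide; open, the fingers measure 123 mm over their backs; the gripper's body (75 mm by 187 mm) begins 45 mm behind the grasp point.
Start: joints at [-1.193, 0.689, -0.195, 1.565, 0.157, 0.902, -0.215], TCP at [0.211, 0.588, 0.239] pointing down, gripper open.
Joint ranges: [-3.01, 3.01], [-0.46, 2.08], [-1.47, 1.51], [0.13, 2.56], [-1, 4.14], [0.04, 2.09], [-2.66, 2.66]. Speed limits (rad/s): [2.57, 2.57, 3.14, 3.14, 3.14, 3.14, 3.14].

## Interface

Orientations are given as a unit quaternion [x, y, z, w].
In Python, from plant import r gives the robot as it stands.
- The arm moves only by the tool carry_out, never from a script. Its argument "rows" is a list of rows, each a list of 3 entries, a list of its own where there are three numbers: the shift along the tool's x, y, z in cm, then the turn, a rotation vector about the tool's x, y, z in degrees, then the closure, from 0 (fully open) to 1 (shut). A call has 1 to 12 rows; each row is the pose to reach, as a shift and turn from the pose commanded when the call began, along the tool's axes at that moment; what a row does not reach only later rows make up. A row lasts 1/10 s, in which the tool goes at most 50 mm and 8.59 degrees, less where a joint would pass 70% of its speed; a pose out of reach is approached as far as the arm can. A call with a gripper value outside its range is refused whole. The fingers move at their own pace and stop on an object; "newtons" is the grip in N (left out, the last holds). Time passes only in rows, so rows that repeat a pose let the fingers close. It gives the time, the measured TCP pose, the force, the opening and the grip force at its end, in the units of the state.
- r.get_state(): the state, without advancing time (a new reading comes with each control period).
- r.snapshot(name): name is "scene" or "top" or "wrist"; returns a dict with "image" (480x640x3 uint8, red, green, blue), "fx", "fy", "cx", "cy" (pixels), "dist_coeffs" ([k1, k2, p1, p2, k3] as OpenCV has them; the pictures are not rectified), "pose" (4x4, takes a point from camera to world coordinates). Camera axes: x right, y up, looking along -z (the intrinsics and any distortion apply to the point x, -y, -z); pixel columns grow to the right and rows downward; lengths in m; the calibration is good to about 2 mm. A picture is of the moment at which its call begins. There is no depth.
- r.finish_job(): hands the job in; it is judged then, once.
The state is a dict: "clock": time; "q": joint angles; "qd": joint speeds; "joint_torque": joint torques, N m; "tool_pos": TCP position; "eef_rot": TCP orientation; "contact_force": force on the tool from outside, world axes, zero at the start; "moment": the same for the moment, N m; "opening": opening from 0.0 (shut) to 1.0 (fully open); "finger_force": force on a finger pad.
Only numpy, scipy, OpenCV 4.12 (cv2) and the standard library are available. Lean on these libraries where they do the work, as an engineer would, in place of code of your own. Each camera call takes 0.05 s, during which the arm holds its last target. There are 200 camera calls.

## Working session

There is one attempt and no reset: what is moved stays moved. The work goes in short steps, Python scripts to look and compute and a tool call to move; the robot and the scene stay as the last step left them, time stands still between calls to the robot, and variables do not carry over. Pictures are saved under pics/ and viewed, at most 10 in all, crops included, and the job is handed in when it is done.

Besides the shell and the picture viewer there is one more tool, called after "Request:" by a JSON object that holds its "fn" and its "kwargs". carry_out: Moves the arm, as the interface text tells. Its arguments: {"type":"object","properties":{"rows":{"type":"array"},"newtons":{"type":"number"}},"required":["rows"]}

```bash
mkdir -p pics
cat > h.py <<'E'
import numpy as np, cv2
from plant import r
from scipy.spatial.transform import Rotation as R
def snap(n,f):
    s=r.snapshot(n); cv2.imwrite(f'pics/{f}.png',s['image'][...,::-1]); np.savez(f'pics/{f}.npz',**{k:np.array(v) for k,v in s.items()}); return s
def load(f): return np.load(f'pics/{f}.npz')
def KD(s): return np.array([[s['fx'],0,s['cx']],[0,s['fy'],s['cy']],[0,0,1]],float),np.array(s['dist_coeffs'],float)
def px2w(s,uv,z):
    K,D=KD(s); n=cv2.undistortPoints(np.array(uv,float).reshape(-1,1,2),K,D).reshape(-1,2)
    P=np.array(s['pose']); d=np.c_[n[:,0],-n[:,1],-np.ones(len(n))]@P[:3,:3].T; o=P[:3,3]
    return o+d*((np.array(z)-o[2])/d[:,2])[:,None]
def w2px(s,X):
    K,D=KD(s); P=np.array(s['pose']); c=(np.array(X,float).reshape(-1,3)-P[:3,3])@P[:3,:3]; c=c*[1,-1,-1]
    return cv2.projectPoints(c,np.zeros(3),np.zeros(3),K,D)[0].reshape(-1,2)
E
python3 - <<'E'
from h import *
for n in('scene','top'):
    s=snap(n,n+'0'); print(np.round(s['pose'],3).tolist(),s['fx'],s['dist_coeffs'])
print(r.get_state())
E
```

```text
[[-0.41, -0.756, 0.51, 1.261], [0.912, -0.328, 0.246, 0.328], [-0.019, 0.566, 0.824, 1.412], [0.0, 0.0, 0.0, 1.0]] 584.6516541293454 [-0.00651412  0.          0.          0.          0.        ]
[[0.037, 0.978, -0.206, 0.261], [-0.999, 0.036, -0.007, -0.037], [0.0, 0.206, 0.979, 1.028], [0.0, 0.0, 0.0, 1.0]] 438.8384202550233 [-0.04306563  0.          0.          0.          0.        ]
{'clock': 0.1, 'q': array([-1.19316802,  0.68987349, -0.19451819,  1.56621211,  0.15726947,
        0.90250849, -0.21510726]), 'qd': array([ 0.00053634, -0.00173205, -0.00088486, -0.00282043, -0.0002421 ,
        0.00062616, -0.00050444]), 'joint_torque': array([-2.78328036e-03, -5.28497994e+01, -1.27168123e+00, -1.53837812e+01,
       -5.26723545e-02,  1.99272676e-03,  4.59138971e-05]), 'tool_pos': array([0.21053109, 0.58788314, 0.23801424]), 'eef_rot': array([ 1.71046268e-01,  9.85262667e-01, -8.02320112e-04, -8.93583007e-05]), 'contact_force': array([0.76154699, 0.86155272, 0.72296787]), 'moment': array([ 0.03631495, -0.04118807, -0.00025921]), 'finger_force': 0.0, 'opening': 1.0012870563730696}
```

View pics/top0.png

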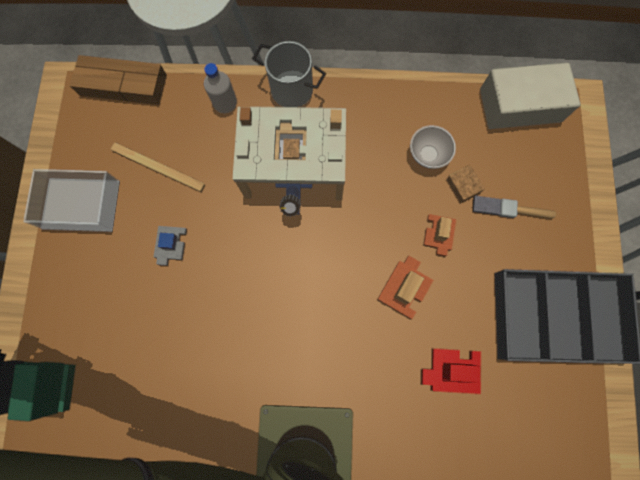

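View pics/scene0.png

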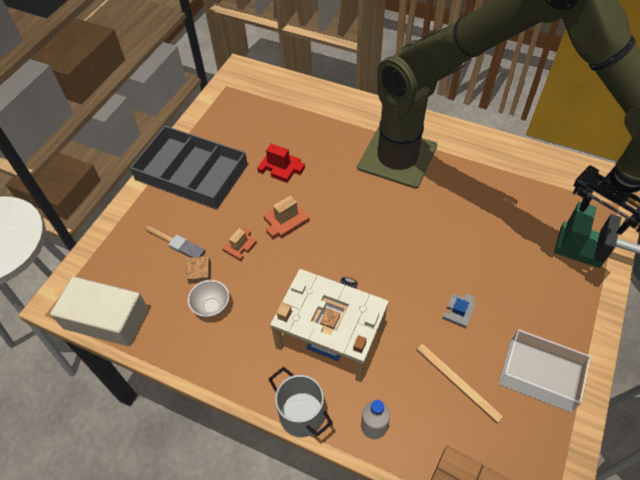

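The top view shows the smaller terracotta piece at about (440,233), the stand gap at (291,148), the knob at (290,208) and the larger look-alike at (405,288). I'll zoom in on the piece and the stand.

Run:
```python
from h import *
im=cv2.imread('pics/top0.png')
a=cv2.resize(im[205:265,410:470],(480,480),interpolation=3)
b=cv2.resize(im[100:220,226:356],None,fx=4,fy=4,interpolation=3)[:480]
b=b[:, :]
out=np.zeros((480,480+b.shape[1],3),np.uint8);out[:,:480]=a;out[:,480:]=b
cv2.imwrite('pics/crop1.png',cv2.resize(out,None,fx=.79,fy=.79,interpolation=cv2.INTER_AREA))
s=load('top0')
print(px2w(s,[[440,233],[291,148],[290,208]],[.016,.141,.08]))
```

```text
[[ 0.5071804  -0.30052033  0.016     ]
 [ 0.65416657  0.05189425  0.141     ]
 [ 0.53670354  0.05240389  0.08      ]]
```

View pics/crop1.png

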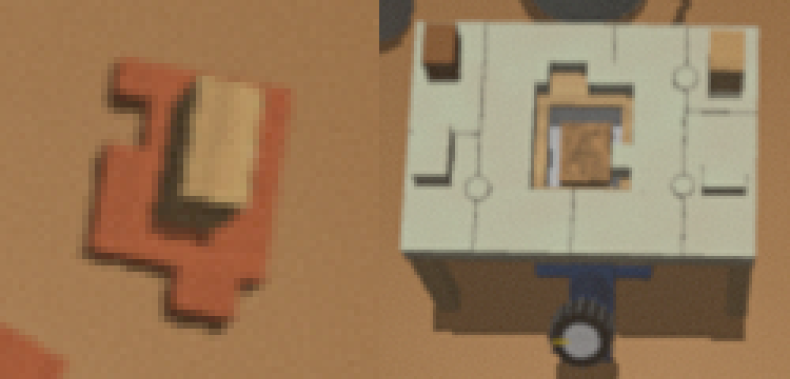

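The crop shows the piece's tab pointing image-down (world -x) and its notch to the left. The gap's tab points up (+x) and its notch is on the right, so the piece needs roughly a half turn.

```bash
cat >> h.py <<'E'
def fit2(model,world):  # 2D rigid fit -> x,y,yaw
    m=np.array(model,float);w=np.array(world)[:,:2];mc=m.mean(0);wc=w.mean(0)
    H=(m-mc).T@(w-wc);a=np.arctan2(H[0,1]-H[1,0],H[0,0]+H[1,1]);c,s=np.cos(a),np.sin(a)
    Rm=np.array([[c,-s],[s,c]]);t=wc-Rm@mc;res=w-(m@Rm.T+t)
    return t,a,res
E
python3 - <<'E'
from h import *
s=load('top0')
W=px2w(s,[[456.4,219.6],[451.5,250.9],[429.3,214.5],[423.9,244.9]],.016)
t,a,e=fit2([[-.038,.033],[.038,.033],[-.038,-.033],[.038,-.033]],W);print('piece',t,np.degrees(a),np.round(e*1000,1).tolist())
W=px2w(s,[[237.1,107],[345.6,108.5],[233,179.1],[345,181]],.141)
t2,a2,e=fit2([[.085,.12],[.085,-.12],[-.085,.12],[-.085,-.12]],W);print('gap',t2,np.degrees(a2),np.round(e*1000,1).tolist())
st=r.get_state();M=R.from_quat(st['eef_rot']).as_matrix();print(M.round(3),st['tool_pos'])
E
```

```text
piece [ 0.50878459 -0.30125875] 170.03904220728853 [[1.1, -0.2], [-0.8, 0.2], [-0.2, -0.2], [-0.2, 0.3]]
gap [0.66557856 0.05449966] 1.204372246415955 [[-0.1, 0.8], [-0.4, -0.2], [0.6, -0.8], [-0.1, 0.1]]
[[-0.941  0.337 -0.   ]
 [ 0.337  0.941 -0.002]
 [-0.    -0.002 -1.   ]] [0.21053109 0.58788314 0.23801424]
```

```bash
cat >> h.py <<'E'
def down(yaw_y): # tool pointing down, tool y at world angle (deg)
    a=np.radians(yaw_y);y=np.array([np.cos(a),np.sin(a),0]);z=np.array([0,0,-1.]);return np.c_[np.cross(y,z),y,z]
def go(p,Rt,st=None):  # shift cm, rotvec deg in tool frame
    st=st or r.get_state();M=R.from_quat(st['eef_rot']).as_matrix()
    d=M.T@(np.array(p)-st['tool_pos'])*100;v=np.degrees(R.from_matrix(M.T@Rt).as_rotvec());return d.round(2).tolist(),v.round(2).tolist()
E
python3 - <<'E'
from h import *
print(go([.46,.2,.29],down(-15)))
E
```

```text
([-36.56, -28.12, -5.15], [-0.07, 0.07, 85.3])
```

Request:
{"fn": "carry_out", "kwargs": {"rows": [[[-36.5,-28.1,-5.2],[0,0,85],0],[[-36.5,-28.1,-5.2],[0,0,85],0],[[-36.5,-28.1,-5.2],[0,0,85],0],[[-36.5,-28.1,-5.2],[0,0,85],0],[[-36.5,-28.1,-5.2],[0,0,85],0],[[-36.5,-28.1,-5.2],[0,0,85],0],[[-36.5,-28.1,-5.2],[0,0,85],0],[[-36.5,-28.1,-5.2],[0,0,85],0],[[-36.5,-28.1,-5.2],[0,0,85],0],[[-36.5,-28.1,-5.2],[0,0,85],0],[[-36.5,-28.1,-5.2],[0,0,85],0]]}}

```text
clock: 1.2
tool_pos: [0.4609, 0.198, 0.2908]
eef_rot: [0.794, 0.608, 0.0, 0.001]
contact_force: [-0.0, 1.0, 0.4]
opening: 1.001
finger_force: 0.0
```

Run:
```python
from h import *
s=r.get_state();print(s['clock'],s['q'].round(3),s['tool_pos'])
print(go([.509,-.301,.20],down(-100)))
```

```text
1.2 [-0.638  0.464  0.212  1.875 -0.128  0.815 -0.622] [0.46092391 0.19804355 0.29084734]
([-46.93, 17.6, 9.16], [0.1, -0.01, 84.94])
```

Request:
{"fn": "carry_out", "kwargs": {"rows": [[[-46.9,17.6,9.2],[0,0,85],0],[[-46.9,17.6,9.2],[0,0,85],0],[[-46.9,17.6,9.2],[0,0,85],0],[[-46.9,17.6,9.2],[0,0,85],0],[[-46.9,17.6,9.2],[0,0,85],0],[[-46.9,17.6,9.2],[0,0,85],0],[[-46.9,17.6,9.2],[0,0,85],0],[[-46.9,17.6,9.2],[0,0,85],0],[[-46.9,17.6,9.2],[0,0,85],0],[[-46.9,17.6,9.2],[0,0,85],0],[[-46.9,17.6,9.2],[0,0,85],0],[[-46.9,17.6,9.2],[0,0,85],0]]}}

```text
clock: 2.4
tool_pos: [0.5108, -0.2972, 0.1975]
eef_rot: [0.997, -0.083, -0.001, -0.001]
contact_force: [0.1, 0.3, -0.1]
opening: 1.002
finger_force: 0.0
```

Run:
```python
from h import *
s=snap('wrist','w1')
st=r.get_state();print(st['q'].round(3),st['tool_pos'],np.array(s['pose']).round(3).tolist(),s['fx'],s['dist_coeffs'])
```

```text
[ 0.162  0.752  0.513  1.736 -0.495  0.789 -0.819] [ 0.51121091 -0.29507582  0.19773951] [[-0.166, 0.944, 0.284, 0.583], [-0.986, -0.158, -0.049, -0.31], [-0.002, -0.288, 0.958, 0.343], [0.0, 0.0, 0.0, 1.0]] 361.9845964101617 [-0.07450432  0.          0.          0.          0.        ]
```

View pics/w1.png

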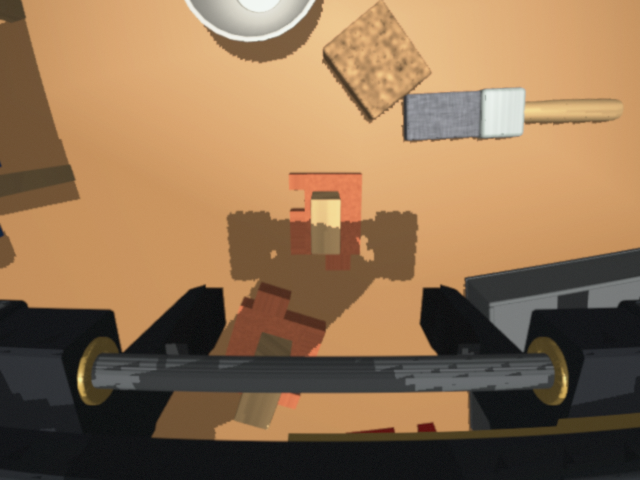

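The wrist view shows the piece with top-face corners at (289,173), (362,173) and (363,254), and the gripper's shadow over it. The look-alike lies lower left at about (270,330), clear of the fingers' path.

Run:
```python
from h import *
s=load('w1')
W=px2w(s,[[362,173],[363,253],[289,173],[291,253]],.016)
t,a,e=fit2([[-.038,.033],[.038,.033],[-.038,-.033],[.038,-.033]],W);print('piece',t,np.degrees(a),np.round(e*1000,1).tolist())
t,a=np.array([.509,-.301]),np.radians(170)
# overlay of both? house-top far edge check
print(w2px(s,[[*(t+np.array([[np.cos(a),-np.sin(a)],[np.sin(a),np.cos(a)]])@np.array(p)),z] for p,z in [((-.038,.033),.016),((-.038,-.033),.016),((.038,.033),.016),((-.023,.012),.06),((-.023,-.012),.06),((.023,.012),.06)]]).round(0).tolist())
```

```text
piece [ 0.51090448 -0.3013776 ] 171.1704733383054 [[-0.5, 0.7], [-0.5, -1.6], [0.2, 0.0], [0.8, 0.9]]
[[363.0, 175.0], [290.0, 175.0], [360.0, 255.0], [342.0, 200.0], [312.0, 200.0], [341.0, 255.0]]
```

Run:
```python
from h import *
print(go([.510,-.3013,.0225],down(-99.4)))
```

```text
([0.01, 0.68, 17.52], [-0.16, 0.09, -0.04])
```

Request:
{"fn": "carry_out", "kwargs": {"rows": [[[0,0.7,5],[-0.15,0.1,0],0.3],[[0,0.7,10],[-0.15,0.1,0],0.3],[[0,0.7,14],[-0.15,0.1,0],0.3],[[0,0.7,16],[-0.15,0.1,0],0.3],[[0,0.7,17.5],[-0.15,0.1,0],0.3],[[0,0.7,17.5],[-0.15,0.1,0],0.3],[[0,0.7,17.5],[-0.15,0.1,0],0.3]]}}

```text
clock: 3.15
tool_pos: [0.5106, -0.3034, 0.0246]
eef_rot: [0.997, -0.083, 0.001, 0.001]
contact_force: [0.3, -0.5, 0.9]
opening: 0.698
finger_force: 0.0
```

Run:
```python
from h import *
st=r.get_state();print(st['tool_pos'],st['opening'],st['contact_force'],go([.510,-.3013,.0225],down(-99.4)))
```

```text
[ 0.51064838 -0.30339488  0.02461512] 0.6984441921785659 [ 0.34350113 -0.54159255  0.86392975] ([-0.1, -0.2, 0.21], [0.13, -0.17, -0.18])
```

Request:
{"fn": "carry_out", "kwargs": {"rows": [[[0,-0.2,0.1],[0,0,0],0.3],[[0,-0.2,0.1],[0,0,0],0.5],[[0,-0.2,0.1],[0,0,0],1],[[0,-0.2,0.1],[0,0,0],1],[[0,-0.2,0.1],[0,0,0],1],[[0,-0.2,0.1],[0,0,0],1],[[0,-0.2,0.1],[0,0,0],1]], "newtons": 30}}

```text
clock: 3.85
tool_pos: [0.5101, -0.3016, 0.0228]
eef_rot: [0.996, -0.084, 0.001, 0.001]
contact_force: [-0.1, 1.6, 2.6]
opening: 0.267
finger_force: 30.0
```

Request:
{"fn": "carry_out", "kwargs": {"rows": [[[0,0,-2],[0,0,0],1],[[0,0,-6],[0,0,0],1],[[0,0,-11],[0,0,-7],1],[[0,0,-16],[0,0,-15],1],[[0,0,-20],[0,0,-23],1],[[0,0,-22],[0,0,-31],1],[[0,0,-22],[0,0,-39],1],[[0,0,-22],[0,0,-47],1],[[0,0,-22],[0,0,-55],1],[[0,0,-22],[0,0,-63],1],[[0,0,-22],[0,0,-71],1],[[0,0,-22],[0,0,-79],1]]}}

```text
clock: 5.05
tool_pos: [0.509, -0.3018, 0.242]
eef_rot: [0.821, 0.571, -0.001, 0.001]
contact_force: [-0.3, -0.4, -2.4]
opening: 0.268
finger_force: 30.0
```

Run:
```python
from h import *
st=r.get_state();print(st['q'].round(2),st['tool_pos'],st['opening'],go([.62,-.05,.25],down(60)))
```

```text
[ 0.37  0.64  0.14  1.68 -0.11  0.83  0.21] [ 0.50897644 -0.30183534  0.24204182] 0.2678667510034025 ([27.47, 1.63, -0.86], [-0.06, 0.15, -80.4])
```

Request:
{"fn": "carry_out", "kwargs": {"rows": [[[2.8,0.2,-0.1],[0,0,-8],1],[[5.6,0.4,-0.2],[0,0,-16],1],[[8.4,0.5,-0.3],[0,0,-24],1],[[11.2,0.7,-0.4],[0,0,-32],1],[[14,0.9,-0.5],[0,0,-40],1],[[16.8,1,-0.6],[0,0,-48],1],[[19.6,1.2,-0.7],[0,0,-56],1],[[22.4,1.4,-0.8],[0,0,-64],1],[[25,1.5,-0.8],[0,0,-72],1],[[27.5,1.6,-0.8],[0,0,-80],1]]}}

```text
clock: 6.05
tool_pos: [0.6217, -0.0495, 0.2494]
eef_rot: [0.262, 0.965, -0.002, 0.0]
contact_force: [1.3, -0.2, -2.9]
opening: 0.271
finger_force: 30.0
```

Run:
```python
from h import *
st=r.get_state();print(st['q'].round(2),st['tool_pos'],st['opening'],go([.6656,.0545,.235],down(91.2)))
```

```text
[ 0.14  0.68 -0.24  1.56  0.19  0.93  0.87] [ 0.62165606 -0.0494975   0.24940487] 0.27142645394607556 ([1.47, 11.2, 1.41], [-0.18, 0.05, -31.59])
```

Request:
{"fn": "carry_out", "kwargs": {"rows": [[[0.4,2.8,0.3],[0,0,-8],1],[[0.7,5.6,0.7],[0,0,-16],1],[[1.1,8.4,1],[0,0,-24],1],[[1.5,11.2,1.4],[-0.2,0,-31.6],1],[[1.5,11.2,1.4],[-0.2,0,-31.6],1],[[1.5,11.2,1.4],[-0.2,0,-31.6],1],[[1.5,11.2,1.4],[-0.2,0,-31.6],1]]}}

```text
clock: 6.75
tool_pos: [0.6657, 0.0515, 0.2354]
eef_rot: [-0.006, 1.0, -0.001, 0.001]
contact_force: [-0.2, -0.1, -1.6]
opening: 0.266
finger_force: 30.0
```

Run:
```python
from h import *
s=snap('wrist','w2');t=snap('top','t2')
st=r.get_state();print(st['q'].round(2),st['tool_pos'],st['opening'],go([.6656,.0545,.235],down(91.2)),np.array(s['pose']).round(3).tolist())
```

```text
[ 0.04  0.77 -0.38  1.42  0.31  1.01  1.18] [0.6659707  0.0517205  0.23584773] 0.27138966771010786 ([0.03, 0.28, 0.08], [-0.07, 0.11, -0.46]) [[-0.013, -0.957, -0.288, 0.59], [1.0, -0.013, -0.003, 0.05], [-0.001, -0.288, 0.958, 0.381], [0.0, 0.0, 0.0, 1.0]]
```

View pics/w2.png

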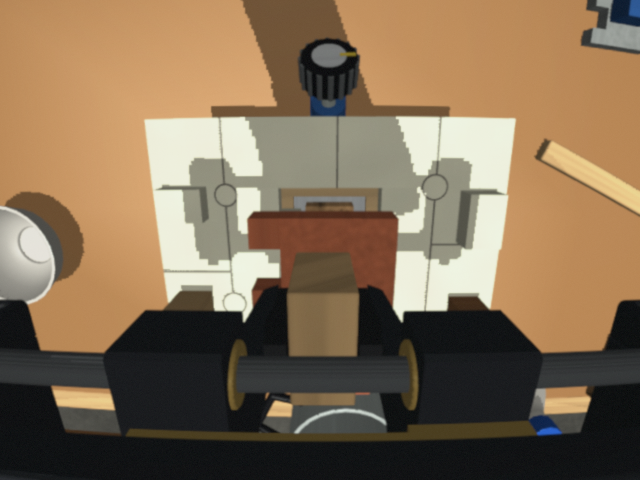

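The wrist view shows the slab's near corners at (146,120) and (514,119), the gap's near edge corners at (280,189) and (381,188), and the piece's -x edge corners at about (248,213) and (398,212). I'll zoom in to sharpen these.

Run:
```python
im=__import__('cv2').imread('pics/w2.png');cv2=__import__('cv2');np=__import__('numpy')
a=cv2.resize(im[175:300,235:415],None,fx=4,fy=4,interpolation=3)
b=cv2.resize(np.hstack([im[105:129,136:181],im[105:129,481:526]]),None,fx=4,fy=4,interpolation=3)
o=np.zeros((600,720,3),np.uint8);o[:500]=a;o[504:600,:360]=b
cv2.imwrite('pics/crop2.png',o)
```

```text
(no output)
```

View pics/crop2.png

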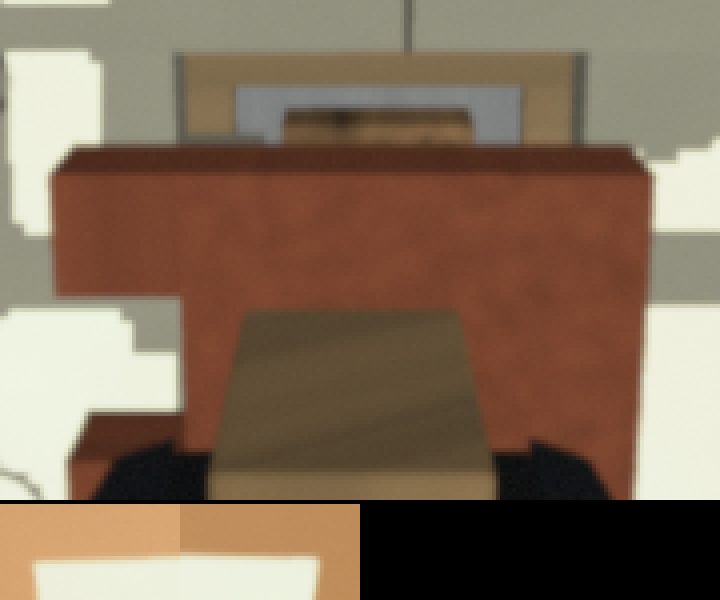

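Run:
```python
from h import *
s=load('w2')
g=px2w(s,[[278.6,187.9],[381.6,187.9],[143.9,119.1],[515.6,117.6]],.141)
t,a,e=fit2([[-.0395,-.0345],[-.0395,.0345],[-.085,-.12],[-.085,.12]],g);print('gap',t,np.degrees(a),np.round(e*1000,1).tolist())
zb=.2356-.0228
p=px2w(s,[[247.4,218.4],[397.9,218.6],[253.4,211.6],[392.6,211.6],[248.1,248.6],[280.1,248.9]],[zb+.016]*2+[zb]*2+[zb+.016]*2)
tp,ap,e=fit2([[-.038,-.033],[-.038,.033],[-.038,-.033],[-.038,.033],[-.024,-.033],[-.024,-.019]],p);print('piece',tp,np.degrees(ap),np.round(e*1000,1).tolist())
print('diff mm',(t-tp)*1000,np.degrees(a-ap))
```

```text
gap [0.66504267 0.05597569] 1.0251323936487298 [[0.0, 0.3], [0.3, -0.2], [-0.2, -0.1], [-0.2, 0.0]]
piece [0.6641777  0.05089217] 0.5690412464665822 [[-0.0, 0.4], [-0.1, -0.5], [0.4, -0.0], [0.2, 0.2], [-0.3, -0.1], [-0.2, 0.1]]
diff mm [0.864968   5.08351951] 0.4560911471821477
```

Request:
{"fn": "carry_out", "kwargs": {"rows": [[[-0.1,0.5,0],[0,0,-0.5],1],[[-0.1,0.5,2.5],[0,0,-0.5],1],[[-0.1,0.5,5],[0,0,-0.5],1],[[-0.1,0.5,5.5],[0,0,-0.5],1],[[-0.1,0.5,5.5],[0,0,-0.5],1],[[-0.1,0.5,5.5],[0,0,-0.5],1]]}}

```text
clock: 7.45
tool_pos: [0.6681, 0.0591, 0.1822]
eef_rot: [-0.012, 1.0, 0.001, 0.002]
contact_force: [-0.5, -0.7, -1.9]
opening: 0.267
finger_force: 30.0
```

Run:
```python
from h import *
s=snap('wrist','w3')
st=r.get_state();print(st['tool_pos'],go(st['tool_pos'],down(91.2)))
im=s['image'][...,::-1]
a=cv2.resize(im[150:290,220:420],None,fx=4,fy=4,interpolation=3)
cv2.imwrite('pics/crop3.png',a)
```

```text
[0.66820323 0.05916271 0.18242637] ([0.0, 0.0, 0.0], [0.06, 0.28, 0.19])
```

View pics/crop3.png

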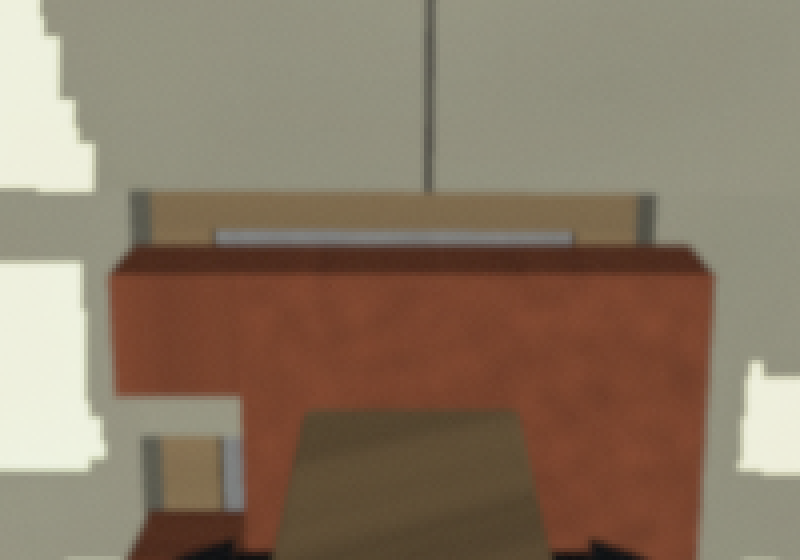

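The crop shows the gap's near corners at (130,192) and (657,193), the gap's notch corner at (142,436), and the piece's near corners at (110,273) and (714,273). The piece looks shifted slightly towards +y.

Run:
```python
from h import *
s=load('w3'); f=lambda L:np.array(L)/4+[220-.375,150-.375]
g=px2w(s,f([[130,192],[657,193],[142,436]]),.141)
t,a,e=fit2([[-.0395,-.0345],[-.0395,.0345],[-.0055,-.0345]],g);print('gap',t,np.degrees(a),np.round(e*1000,1).tolist())
zb=.1823-.0228
p=px2w(s,f([[110,273],[714,273],[133,247],[690,246],[117,396],[243,397]]),[zb+.016]*2+[zb]*2+[zb+.016]*2)
tp,ap,e=fit2([[-.038,-.033],[-.038,.033],[-.038,-.033],[-.038,.033],[-.024,-.033],[-.024,-.019]],p);print('piece',tp,np.degrees(ap),np.round(e*1000,1).tolist())
print('diff mm',(t-tp)*1000,np.degrees(a-ap))
```

```text
gap [0.66500316 0.05595761] 1.1858692969308784 [[0.1, 0.1], [0.0, -0.2], [-0.1, 0.0]]
piece [0.66633159 0.05857353] 1.4012238666303403 [[-0.2, 0.3], [-0.2, -0.5], [0.4, -0.2], [0.3, -0.0], [-0.2, 0.2], [-0.1, 0.2]]
diff mm [-1.32842611 -2.61591897] -0.2153545696994619
```

Request:
{"fn": "carry_out", "kwargs": {"rows": [[[0.13,-0.26,0],[0,0,0.2],1],[[0.13,-0.26,0.5],[0,0,0.2],1],[[0.13,-0.26,1],[0,0,0.2],1],[[0.13,-0.26,1.3],[0,0,0.2],1],[[0.13,-0.26,1.3],[0,0,0.2],1],[[0.13,-0.26,1.3],[0,0,0.2],1],[[0.13,-0.26,1.3],[0,0,0.2],1],[[0.13,-0.26,1.3],[0,0,0.2],1]]}}

```text
clock: 8.3
tool_pos: [0.6661, 0.0563, 0.1681]
eef_rot: [-0.011, 1.0, 0.0, 0.001]
contact_force: [-0.4, 0.6, -2.5]
opening: 0.267
finger_force: 30.0
```

Run:
```python
from h import *
s=snap('wrist','w4')
st=r.get_state();print(st['tool_pos'])
im=s['image'][...,::-1]
a=cv2.resize(im[150:290,220:420],None,fx=4,fy=4,interpolation=3)
cv2.imwrite('pics/crop4.png',a)
```

```text
[0.66611868 0.05627148 0.16806666]
```

View pics/crop4.png

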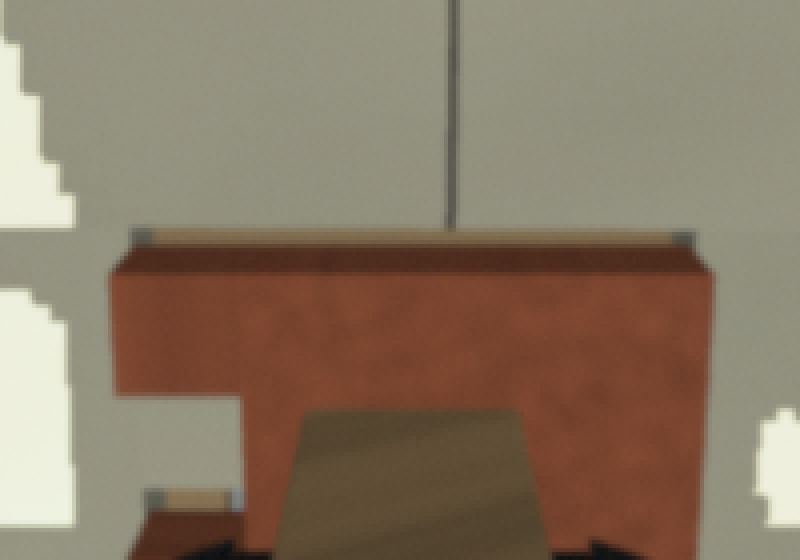

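The gap corners are now at (130,230) and (695,232), with its notch corner at (146,490). The piece is nearly aligned, 4 mm above the slab.

Run:
```python
from h import *
s=load('w4'); f=lambda L:np.array(L)/4+[220-.375,150-.375]
g=px2w(s,f([[130,230],[695,232],[146,490]]),.141)
t,a,e=fit2([[-.0395,-.0345],[-.0395,.0345],[-.0055,-.0345]],g);print('gap',t,np.degrees(a),np.round(e*1000,1).tolist())
zb=.1681-.0228
p=px2w(s,f([[110,273],[714,273],[133,247],[690,246],[117,396],[243,397]]),[zb+.016]*2+[zb]*2+[zb+.016]*2)
tp,ap,e=fit2([[-.038,-.033],[-.038,.033],[-.038,-.033],[-.038,.033],[-.024,-.033],[-.024,-.019]],p);print('piece',tp,np.degrees(ap),np.round(e*1000,1).tolist())
print('diff mm',(t-tp)*1000,np.degrees(a-ap))
```

```text
gap [0.66518975 0.05587493] 1.114102781227318 [[-0.0, 0.0], [0.1, -0.3], [-0.1, 0.3]]
piece [0.66442154 0.05578966] 1.2259055670996668 [[-0.2, 0.2], [-0.2, -0.4], [0.4, -0.2], [0.3, -0.0], [-0.2, 0.2], [-0.1, 0.2]]
diff mm [0.76821428 0.08526133] -0.11180278587234872
```

Request:
{"fn": "carry_out", "kwargs": {"rows": [[[-0.06,0.01,0],[0,0,0.1],1],[[-0.06,0.01,0],[0,0,0.1],1],[[-0.06,0.01,0.3],[0,0,0.1],1],[[-0.06,0.01,0.5],[0,0,0.1],1],[[-0.06,0.01,0.7],[0,0,0.1],1],[[-0.06,0.01,0.9],[0,0,0.1],1],[[-0.06,0.01,1.0],[0,0,0.1],1],[[-0.06,0.01,1.0],[0,0,0.1],1]]}}

```text
clock: 9.15
tool_pos: [0.6665, 0.0563, 0.1576]
eef_rot: [-0.01, 1.0, 0.0, 0.001]
contact_force: [0.1, 1.2, -2.5]
opening: 0.268
finger_force: 30.0
```

No contact force, and it is 6 mm into the gap. I'll continue.

Request:
{"fn": "carry_out", "kwargs": {"rows": [[[0,0,0.2],[0,0,0],1],[[0,0,0.4],[0,0,0],1],[[0,0,0.6],[0,0,0],1],[[0,0,0.8],[0,0,0],1],[[0,0,0.9],[0,0,0],1],[[0,0,0.95],[0,0,0],1],[[0,0,0.95],[0,0,0],1]]}}

```text
clock: 9.85
tool_pos: [0.6666, 0.0563, 0.1483]
eef_rot: [-0.01, 1.0, 0.0, 0.001]
contact_force: [-1.3, -0.3, -2.3]
opening: 0.271
finger_force: 30.0
```

Request:
{"fn": "carry_out", "kwargs": {"rows": [[[0,0,0.04],[0,0,0],1],[[0,0,0.08],[0,0,0],1],[[0,0,0.1],[0,0,0],1],[[0,0,0.1],[0,0,0],1]]}}

```text
clock: 10.25
tool_pos: [0.6668, 0.0564, 0.1478]
eef_rot: [-0.01, 1.0, 0.0, 0.001]
contact_force: [-0.4, -0.9, -0.3]
opening: 0.269
finger_force: 30.0
```

Request:
{"fn": "carry_out", "kwargs": {"rows": [[[0,0,0.05],[0,0,0],1],[[0,0,0.05],[0,0,0],1],[[0,0,0.05],[0,0,0],0.7],[[0,0,0.05],[0,0,0],0.55],[[0,0,0.05],[0,0,0],0.45],[[0,0,0.05],[0,0,0],0.4],[[0,0,-1],[0,0,0],0.4],[[0,0,-3],[0,0,0],0.4],[[0,0,-6],[0,0,0],0.4],[[0,0,-10],[0,0,0],0.4],[[0,0,-12],[0,0,0],0.4],[[0,0,-12],[0,0,0],0.4]]}}

```text
clock: 11.45
tool_pos: [0.6685, 0.057, 0.2719]
eef_rot: [-0.009, 1.0, 0.001, 0.005]
contact_force: [-0.5, -0.4, 0.1]
opening: 0.601
finger_force: 0.0
```

Run:
```python
from h import *
s=snap('wrist','w5');t=snap('top','t5');c=snap('scene','s5')
st=r.get_state();print(st['tool_pos'],st['q'].round(2))
im=s['image'][...,::-1]
a=cv2.resize(im[0:300,130:530],(640,480),interpolation=3);cv2.imwrite('pics/crop5.png',a)
```

```text
[0.66566981 0.05603748 0.26653675] [ 0.04  0.74 -0.39  1.38  0.29  1.08  1.2 ]
```

View pics/crop5.png

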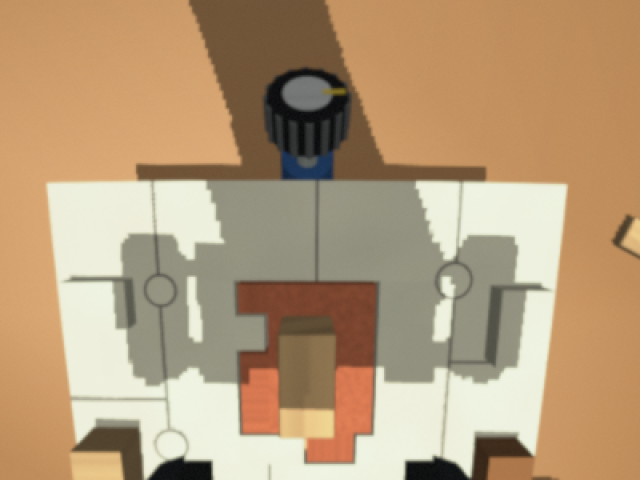

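The piece lies flush in the gap with even margins. The knob's outer face is at image (322,58), and its yellow mark points to world +y. I'll check the knob model and get a rough pad height from the earlier pictures. The geometry gives a pad height relative to the ledge of 4θ-16 mm, so contact comes at θ = 4.0.

```bash
cat >> h.py <<'E'
G=np.array([.6651,.0559]);YAW=np.radians(1.1);Rg=R.from_euler('z',YAW).as_matrix()
S=lambda p:Rg@np.array(p)+[*G,0]
ax=Rg@[-np.sin(np.radians(42)),0,np.cos(np.radians(42))]; KC=S([-.123,0,.080])
def tilt(phi): # tool on knob axis, tool y = gap y turned by phi deg about tool z
    y=Rg@[0,1,0];z=-ax;return np.c_[np.cross(y,z),y,z]@R.from_euler('z',phi,degrees=True).as_matrix()
E
python3 - <<'E'
from h import *
s=load('w5');print('knob face px pred',w2px(s,KC+ax*.012),'seen 321.9 58.1',KC)
# pointer angle
from scipy.optimize import brentq
P=np.array(s['pose']);K,D=KD(s)
def onface(uv):
    n=cv2.undistortPoints(np.array([[uv]],float),K,D)[0,0];d=P[:3,:3]@[n[0],-n[1],-1];o=P[:3,3];c=KC+ax*.012
    return o+d*(((c-o)@ax)/(d@ax))-c
u=tilt(0)
hsv=cv2.cvtColor(s['image'],cv2.COLOR_RGB2HSV)[30:100,290:355];m=(hsv[...,0]>20)&(hsv[...,0]<35)&(hsv[...,1]>150)
ys,xs=np.nonzero(m);print(len(xs))
q=np.array([onface((x+290,y+30)) for x,y in zip(xs,ys)]);l=q@u;print('tool xy of mark',l.min(0)*1000,l.max(0)*1000,l.mean(0)*1000,'cen',onface((321.9,58.1))@u*1000)
s=load('w2');f=lambda L:np.array(L)/4+[235-.375,175-.375]
for z in(.110,.113,.116,.119):
    g=px2w(s,f([[284,110],[473,110]]),z);print(z,((g-[*G,0])@Rg*1000).round(1).tolist())
E
```

```text
knob face px pred [[321.47339989  58.08551862]] seen 321.9 58.1 [0.54212267 0.05353871 0.08      ]
45
tool xy of mark [-1.09589341e+00  9.64051367e+00 -9.28950197e-14] [3.98964500e+00 1.97650153e+01 3.62168605e-14] [ 1.51689443e+00  1.61330774e+01 -2.09858220e-14] cen [-1.79645930e-02  3.55930940e-01 -3.10756343e-14]
0.11 [[-24.0, -17.8, 110.0], [-23.9, 18.0, 110.0]]
0.113 [[-24.6, -17.7, 113.0], [-24.4, 17.8, 113.0]]
0.116 [[-25.2, -17.5, 116.0], [-25.0, 17.5, 116.0]]
0.119 [[-25.7, -17.4, 119.0], [-25.5, 17.3, 119.0]]
```

Run:
```python
from h import *
print(KC+ax*.12,go(KC+ax*.12,tilt(0)))
```

```text
[0.46184179 0.05199724 0.16917738] ([20.39, -0.01, 9.73], [0.0, -41.97, 0.01])
```

Request:
{"fn": "carry_out", "kwargs": {"rows": [[[5,0,0],[0,-5,0],0.36],[[10,0,0],[0,-12,0],0.36],[[15,0,2],[0,-19,0],0.36],[[19,0,5],[0,-26,0],0.36],[[20.4,0,8],[0,-33,0],0.36],[[20.4,0,9.7],[0,-40,0],0.36],[[20.4,0,9.7],[0,-42,0],0.36],[[20.4,0,9.7],[0,-42,0],0.36],[[20.4,0,9.7],[0,-42,0],0.36]]}}

```text
clock: 12.5
tool_pos: [0.5038, 0.0011, 0.2016]
eef_rot: [0.006, 0.974, -0.098, 0.205]
contact_force: [-0.3, 0.2, -0.9]
opening: 0.633
finger_force: 0.0
```

Run:
```python
from h import *
st=r.get_state();print(st['q'].round(2),st['opening'],go(KC+ax*.12,tilt(0)))
print('hover phi40',go(KC+ax*.06,tilt(40)))
```

```text
[-0.04  0.56 -0.38  2.34  1.7   0.52 -0.41] 0.633272625916767 ([5.0, 5.38, 0.26], [-11.37, -18.32, 2.42])
hover phi40 ([3.1, 6.51, 5.84], [-17.34, -13.63, 41.93])
```

Request:
{"fn": "carry_out", "kwargs": {"rows": [[[5,5.4,0.3],[-11.4,-18.3,2.4],0.36],[[5,5.4,0.3],[-11.4,-18.3,2.4],0.36],[[5,5.4,0.3],[-11.4,-18.3,2.4],0.36],[[5,5.4,0.3],[-11.4,-18.3,2.4],0.36],[[5,5.4,0.3],[-11.4,-18.3,2.4],0.36],[[5,5.4,0.3],[-11.4,-18.3,2.4],0.36],[[5,5.4,0.3],[-11.4,-18.3,2.4],0.36]]}}

```text
clock: 13.2
tool_pos: [0.5147, 0.0587, 0.1806]
eef_rot: [-0.005, 0.942, -0.002, 0.336]
contact_force: [0.1, 0.9, -0.7]
opening: 0.641
finger_force: 0.0
```

Run:
```python
from h import *
st=r.get_state();print(st['q'].round(2),st['opening'],go(KC+ax*.12,tilt(0)))
```

```text
[ 0.37  1.09 -1.47  2.56  1.94  1.53 -0.68] 0.6407968251945857 ([4.83, -0.62, -2.46], [-0.76, -2.71, -0.17])
```

Run:
```python
from h import *
print(go(KC+ax*.05,tilt(0)))
```

```text
([4.5, -0.53, 4.53], [-0.76, -2.71, -0.17])
```

Request:
{"fn": "carry_out", "kwargs": {"rows": [[[4.5,-0.5,0],[-0.8,-2.7,0],0.36],[[4.5,-0.5,2.5],[-0.8,-2.7,0],0.36],[[4.5,-0.5,4.5],[-0.8,-2.7,0],0.36],[[4.5,-0.5,4.5],[-0.8,-2.7,0],0.36],[[4.5,-0.5,4.5],[-0.8,-2.7,0],0.36]]}}

```text
clock: 13.7
tool_pos: [0.5343, 0.0623, 0.1221]
eef_rot: [-0.01, 0.936, 0.005, 0.351]
contact_force: [1.2, -0.2, 0.6]
opening: 0.637
finger_force: 0.0
```

Run:
```python
from h import *
st=r.get_state();print(st['q'].round(2),st['opening'],go(KC+ax*.05,tilt(0)))
```

```text
[ 0.37  1.33 -1.47  2.56  2.11  1.73 -0.61] 0.6366277457263202 ([2.27, -0.88, -1.33], [0.25, -0.86, 0.02])
```

```bash
cat > kin.py <<'E'
from h import *
from scipy.optimize import least_squares
import itertools,json,os
Z=lambda a:R.from_euler('z',a).as_matrix()
Y=lambda a:R.from_euler('y',a).as_matrix()
LO=np.array([-3.01,-.46,-1.47,.13,-1,.04,-2.66]);HI=np.array([3.01,2.08,1.51,2.56,4.14,2.09,2.66])
def fk(q,p,s):
    h,L1,L2,L3,c1,c7,a1,a2=p; e=np.array([0,0,1.]);x=np.array([1.,0,0])
    M=Z(s[0]*q[0]+c1);M=M@Y(q[1]);P=np.array([0,0,h]);M=M@Z(s[1]*q[2]);P=P+M@(e*L1+x*a1);M=M@Y(q[3]);P=P+M@(x*a2)
    M=M@Z(s[2]*q[4]);P=P+M@e*L2;M=M@Y(q[5])@Z(s[3]*q[6]+c7);return P+M@e*L3,M
E
cat > fit.py <<'E'
from kin import *
st=r.get_state()
D=[([-1.193,.690,-.1945,1.566,.157,.9025,-.215],(.2105,.588,.238),(.171,.9853,0,0)),
([-0.638,.464,.212,1.875,-.128,.815,-.622],(.46092,.19804,.29085),(.794,.608,0,.001)),
([.162,.752,.513,1.736,-.495,.789,-.819],(.5112,-.2951,.1977),(.997,-.083,-.001,-.001)),
([.37,.64,.14,1.68,-.11,.83,.21],(.509,-.3018,.242),(.821,.571,-.001,.001)),
([.14,.68,-.24,1.56,.19,.93,.87],(.6217,-.0495,.2494),(.262,.965,-.002,0)),
([.04,.77,-.38,1.42,.31,1.01,1.18],(.666,.0517,.2358),(-.006,1,-.001,.001)),
(st['q'],st['tool_pos'],st['eef_rot'])]
best=None
for s in itertools.product([1,-1],repeat=4):
  for c7 in(0,1.57,3.14,-1.57):
    def f(p):
        o=[]
        for q,P,Q in D:
            a,M=fk(q,p,s);o+=[*(a-P)*5,*(M.T@R.from_quat(Q).as_matrix()-np.eye(3)).ravel()]
        return np.array(o)
    x=least_squares(f,[.34,.4,.4,.25,0,c7,0,0],max_nfev=60)
    if best is None or x.cost<best[0]: best=(x.cost,s,x.x,f(x.x))
print(best[0],best[1],best[2].round(4));print(np.abs(best[3].reshape(7,12)).max(1).round(3))
json.dump([list(best[2]),best[1]],open('kin.json','w'))
E
python3 fit.py
```

```text
0.0072630449286199975 (-1, -1, -1, -1) [ 0.2713  0.5508  0.3093  0.2585 -0.0746  1.5     0.0318 -0.0182]
[0.009 0.057 0.045 0.022 0.016 0.021 0.049]
```

```bash
cat > ik.py <<'E'
from kin import *
p,s=json.load(open('kin.json'))
def ik(P,M,q0,w=.02,qn=None):
    qn=np.array([0,.7,0,1.7,0,.9,0]) if qn is None else qn
    f=lambda q:np.r_[(fk(q,p,s)[0]-P)*10,(fk(q,p,s)[1].T@M-np.eye(3)).ravel(),w*(q-q0)*.3]
    x=least_squares(f,np.clip(q0,LO+.01,HI-.01),bounds=(LO,HI));return x.x,np.abs(f(x.x)[:12]).max()
E
python3 - <<'E'
from ik import *
rng=np.random.default_rng(0)
for d in(-.019,.05):
  for phi in(-60,0,60,120,180,240):
    sol=[]
    for k in range(25):
        q0=rng.uniform(LO,HI);q0[2]*=.5;q0[0]*=.3
        q,e=ik(KC+ax*d,tilt(phi),q0,.002)
        if e<.02 : sol.append(np.r_[np.min(np.minimum(q-LO,HI-q)),q])
    sol=sorted(sol,key=lambda v:-v[0])[:2]
    print(d,phi,len(sol),[v.round(2).tolist() for v in sol])
E
```

```text
-0.019 -60 2 [[0.04, 0.18, 1.1, -0.7, 2.52, 2.62, 1.26, -0.04], [0.04, 0.28, 1.18, -0.9, 2.52, 2.51, 1.36, 0.13]]
-0.019 0 2 [[0.04, 0.3, 1.21, -0.95, 2.52, 2.49, 1.39, -0.88], [0.04, 0.38, 1.37, -1.22, 2.52, 2.38, 1.58, -0.65]]
-0.019 60 2 [[0.04, 0.32, 1.25, -1.03, 2.52, 2.46, 1.44, -1.86], [0.04, 0.41, 1.48, -1.39, 2.52, 2.33, 1.72, -1.57]]
-0.019 120 2 [[0.04, -0.63, 1.12, 0.76, 2.52, 3.57, 1.19, 1.81], [0.03, 0.41, 1.47, -1.37, 2.52, 2.33, 1.7, -2.63]]
-0.019 180 2 [[0.04, 0.06, 1.03, -0.47, 2.52, 2.75, 1.17, 1.86], [0.04, 0.15, 1.07, -0.62, 2.52, 2.66, 1.22, 2.0]]
-0.019 240 2 [[0.04, 0.31, 1.23, -0.99, 2.52, 2.47, 1.41, 1.25], [0.04, 0.27, 1.18, -0.89, 2.52, 2.52, 1.36, 1.17]]
0.05 -60 0 []
0.05 0 0 []
0.05 60 0 []
0.05 120 0 []
0.05 180 0 []
0.05 240 0 []
```

Run:
```python
from ik import *
st=r.get_state();q0=st['q'];print(q0.round(3),fk(q0,p,s)[0]-st['tool_pos'])
rng=np.random.default_rng(1)
for d in(.04,.02,0,-.01,-.019):
  for t in(30,36,42):
    M=tilt(0)@R.from_euler('y',42-t,degrees=True).as_matrix()
    best=None
    for k in range(8):
        qi=q0 if k==0 else np.array([.1,1.,-.4,2.4,2.7,1.2,-.9])+rng.normal(0,.3,7)
        q,e=ik(KC+ax*d,M,qi,.001)
        if best is None or e<best[1]-.003: best=(q,e,k)
    print(d,t,M[:,2].round(2),best[1].round(3),best[0].round(2))
```

```text
[ 0.366  1.334 -1.472  2.56   2.112  1.733 -0.612] [-0.00192263 -0.00264462  0.00480861]
0.04 30 [ 0.5   0.01 -0.87] 0.0 [ 0.44  1.29 -1.46  2.49  1.97  1.49 -0.52]
0.04 36 [ 0.59  0.01 -0.81] 0.007 [ 0.41  1.33 -1.46  2.56  2.07  1.62 -0.6 ]
0.04 42 [ 0.67  0.01 -0.74] 0.08 [ 0.4   1.35 -1.47  2.56  2.1   1.66 -0.6 ]
0.02 30 [ 0.5   0.01 -0.87] 0.0 [ 0.44  1.35 -1.47  2.45  2.    1.52 -0.46]
0.02 36 [ 0.59  0.01 -0.81] 0.0 [ 0.42  1.38 -1.46  2.53  2.12  1.63 -0.55]
0.02 42 [ 0.67  0.01 -0.74] 0.041 [ 0.4   1.37 -1.39  2.56  2.21  1.66 -0.62]
0 30 [ 0.5   0.01 -0.87] 0.0 [ 0.45  1.39 -1.46  2.41  2.03  1.53 -0.42]
0 36 [ 0.59  0.01 -0.81] 0.0 [ 0.43  1.42 -1.44  2.49  2.16  1.62 -0.5 ]
0 42 [ 0.67  0.01 -0.74] 0.0 [ 0.4   1.45 -1.4   2.56  2.29  1.74 -0.57]
-0.01 30 [ 0.5   0.01 -0.87] 0.0 [ 0.45  1.41 -1.46  2.39  2.05  1.53 -0.39]
-0.01 36 [ 0.59  0.01 -0.81] 0.0 [ 0.43  1.43 -1.43  2.47  2.18  1.62 -0.48]
-0.01 42 [ 0.67  0.01 -0.74] 0.0 [ 0.41  1.46 -1.39  2.54  2.31  1.72 -0.55]
-0.019 30 [ 0.5   0.01 -0.87] 0.0 [ 0.45  1.42 -1.45  2.37  2.06  1.53 -0.38]
-0.019 36 [ 0.59  0.01 -0.81] 0.0 [ 0.43  1.45 -1.42  2.45  2.2   1.61 -0.46]
-0.019 42 [ 0.67  0.01 -0.74] 0.0 [ 0.41  1.47 -1.38  2.52  2.33  1.71 -0.53]
```

```bash
cat >> h.py <<'E'
def tl(phi,t): return Rg@R.from_euler('y',42-t,degrees=True).as_matrix()@Rg.T@tilt(phi)
E
python3 - <<'E'
from h import *
print(tl(0,32)[:,2])
st=r.get_state()
for d,t in((.035,32),(-.005,36),(-.019,42)): print(d,t,KC+ax*d,go(KC+ax*d,tl(0,t),st))
E
```

```text
[ 0.52982161  0.01017309 -0.8480481 ]
0.035 32 [0.51870741 0.05308912 0.10601007] ([2.24, -0.89, 0.17], [0.25, 9.14, 0.04])
-0.005 36 [0.5454677  0.05360294 0.07628428] ([2.18, -0.91, 4.17], [0.25, 5.14, 0.03])
-0.019 42 [0.55483381 0.05378278 0.06588025] ([2.16, -0.91, 5.57], [0.25, -0.86, 0.02])
```

Request:
{"fn": "carry_out", "kwargs": {"rows": [[[0,-0.9,0.1],[0.2,4.5,0],0.2],[[1,-0.9,0.2],[0.2,9,0],0.2],[[2.2,-0.9,0.2],[0.2,9,0],0.2],[[2.2,-0.9,0.2],[0.2,9,0],0.2],[[2.2,-0.9,0.2],[0.2,9,0],0.2],[[2.2,-0.9,0.2],[0.2,9,0],0.2]]}}

```text
clock: 14.3
tool_pos: [0.5203, 0.053, 0.1076]
eef_rot: [-0.01, 0.96, 0.002, 0.279]
contact_force: [-1.2, 0.8, 0.5]
opening: 0.801
finger_force: 0.0
```

Run:
```python
from h import *
st=r.get_state();print(st['q'].round(2))
for d,t in((.035,32),(-.005,36),(-.019,42)): print(d,t,KC+ax*d,go(KC+ax*d,tl(0,t),st))
```

```text
[ 0.43  1.27 -1.45  2.48  1.98  1.53 -0.52]
0.035 32 [0.51870741 0.05308912 0.10601007] ([0.22, 0.01, 0.05], [-0.01, 0.35, 0.08])
-0.005 36 [0.5454677  0.05360294 0.07628428] ([-0.45, 0.01, 3.99], [-0.0, -3.65, 0.08])
-0.019 42 [0.55483381 0.05378278 0.06588025] ([-0.68, 0.01, 5.37], [0.0, -9.65, 0.08])
```

Request:
{"fn": "carry_out", "kwargs": {"rows": [[[-0.1,0,1.5],[0,-1,0.1],0.2],[[-0.3,0,3],[0,-3,0.1],0.2],[[-0.5,0,4],[0,-4,0.1],0.2],[[-0.6,0,5],[0,-7,0.1],0.36],[[-0.7,0,5.4],[0,-9.6,0.1],0.36],[[-0.7,0,5.4],[0,-9.6,0.1],0.36],[[-0.7,0,5.4],[0,-9.6,0.1],0.36]]}}

```text
clock: 15.0
tool_pos: [0.5547, 0.0537, 0.065]
eef_rot: [-0.009, 0.934, 0.004, 0.357]
contact_force: [0.1, 0.2, -0.1]
opening: 0.643
finger_force: 0.0
```

Run:
```python
from h import *
st=r.get_state();print(st['q'].round(2),st['moment'])
print(go(KC-ax*.020,tl(0,42),st))
s=snap('wrist','w6')
```

```text
[ 0.39  1.44 -1.32  2.51  2.32  1.71 -0.56] [-0.00206651  0.67152301 -0.02814181]
([-0.07, 0.01, 0.04], [0.01, -0.18, -0.05])
```

Request:
{"fn": "carry_out", "kwargs": {"rows": [[[-0.07,0,0],[0,0,-8],0.36],[[-0.07,0,0],[0,0,-16],0.36],[[-0.07,0,0],[0,0,-24],0.36],[[-0.07,0,0],[0,0,-32],0.36],[[-0.07,0,0],[0,0,-40],0.36],[[-0.07,0,0],[0,0,-48],0.36],[[-0.07,0,0],[0,0,-56],0.36],[[-0.07,0,0],[0,0,-64],0.36],[[-0.07,0,0],[0,0,-70],0.36],[[-0.07,0,0],[0,0,-75],0.36],[[-0.07,0,0],[0,0,-75],0.36]]}}

```text
clock: 16.15
tool_pos: [0.5561, 0.0536, 0.0666]
eef_rot: [-0.575, 0.735, -0.216, 0.286]
contact_force: [0.5, 0.1, 0.4]
opening: 0.641
finger_force: 0.0
```

Run:
```python
from h import *
st=r.get_state();print(st['q'].round(2),st['moment'])
M=R.from_quat(st['eef_rot']).as_matrix();print('mom tool',M.T@st['moment'])
print(go(KC-ax*.020,tl(-75,42),st))
```

```text
[ 0.23  1.22 -0.91  2.51  2.46  1.45  0.4 ] [0.06018313 0.7178318  0.01811966]
mom tool [-0.70945285  0.12100224  0.03560815]
([0.02, 0.14, 0.07], [-0.0, -0.03, -0.03])
```

Request:
{"fn": "carry_out", "kwargs": {"rows": [[[0,0.14,0.05],[0,0,0],0.45],[[0,0.14,0.05],[0,0,0],1],[[0,0.14,0.05],[0,0,0],1],[[0,0.14,0.05],[0,0,0],1],[[0,0.14,0.05],[0,0,-8],1],[[0,0.14,0.05],[0,0,-16],1],[[0,0.14,0.05],[0,0,-24],1],[[0,0.14,0.05],[0,0,-32],1],[[0,0.14,0.05],[0,0,-40],1],[[0,0.14,0.05],[0,0,-48],1],[[0,0.14,0.05],[0,0,-56],1],[[0,0.14,0.05],[0,0,-64],1]], "newtons": 20}}

```text
clock: 17.35
tool_pos: [0.5569, 0.0539, 0.066]
eef_rot: [0.877, -0.317, 0.337, -0.129]
contact_force: [3.2, -1.3, 8.0]
opening: 0.491
finger_force: 20.0
```

```bash
cat > stt.py <<'E'
from h import *
st=r.get_state();M=R.from_quat(st['eef_rot']).as_matrix();A=tilt(0).T@M
d=tilt(0).T@(st['tool_pos']-KC)*1000
print(st['clock'],st['q'].round(2),'mom tool',(M.T@st['moment']).round(3),'F',st['contact_force'].round(1),'phi',np.degrees(np.arctan2(A[1,0],A[0,0])).round(1),'off mm',d.round(1),'tiltdev',np.degrees(np.arccos(min(1,A[2,2]))).round(1),st['opening'].round(3))
E
python3 stt.py
```

```text
Traceback (most recent call last):
  File "stt.py", line 4, in <module>
    print(st['clock'],st['q'].round(2),'mom tool',(M.T@st['moment']).round(3),'F',st['contact_force'].round(1),'phi',np.degrees(np.arctan2(A[1,0],A[0,0])).round(1),'off mm',d.round(1),'tiltdev',np.degrees(np.arccos(min(1,A[2,2]))).round(1),st['opening'].round(3))
                                                                                                                                                                                                                                                ^^^^^^^^^^^^^^^^^^^
AttributeError: 'float' object has no attribute 'round'
```

```bash
sed -i "s/st\['opening'\].round(3)/st['opening']/" stt.py; python3 stt.py
```

```text
17.35 [ 0.03  1.11 -0.54  2.52  2.64  1.3   1.2 ] mom tool [0.482 0.642 0.097] F [ 3.2 -1.3  8. ] phi -139.1 off mm [-1.6  0.  20.3] tiltdev 0.3 0.4908902305495118
```

Request:
{"fn": "carry_out", "kwargs": {"rows": [[[0,0,0],[0,0,-4],1],[[0,0,0],[0,0,-8],1],[[0,0,0],[0,0,-12],1],[[0,0,0],[0,0,-15],1],[[0,0,0],[0,0,-15],1]]}}

```text
clock: 17.85
tool_pos: [0.557, 0.0541, 0.0661]
eef_rot: [0.911, -0.202, 0.351, -0.084]
contact_force: [3.5, -1.0, 8.4]
opening: 0.494
finger_force: 20.0
```

```bash
python3 stt.py
```

```text
17.85 [-0.02  1.09 -0.45  2.53  2.69  1.27  1.38] mom tool [ 0.345  0.819 -0.083] F [ 3.5 -1.   8.4] phi -153.9 off mm [-1.7  0.3 20.3] tiltdev 0.3 0.493508982515314
```

Request:
{"fn": "carry_out", "kwargs": {"rows": [[[0,0,0],[0,0,-3],1],[[0,0,0],[0,0,-6],1],[[0,0,0],[0,0,-8],1],[[0,0,0],[0,0,-8],1]]}}

```text
clock: 18.25
tool_pos: [0.5571, 0.0542, 0.0661]
eef_rot: [0.922, -0.138, 0.356, -0.06]
contact_force: [1.7, -0.4, 9.8]
opening: 0.49
finger_force: 20.0
```

```bash
python3 stt.py
```

```text
18.25 [-0.05  1.09 -0.4   2.53  2.71  1.26  1.48] mom tool [0.296 0.814 0.042] F [ 1.7 -0.4  9.8] phi -161.9 off mm [-1.9  0.4 20.3] tiltdev 0.3 0.4904278801450992
```

Request:
{"fn": "carry_out", "kwargs": {"rows": [[[0,0,0],[0,0,-3],1],[[0,0,0],[0,0,-6],1],[[0,0,0],[0,0,-8],1],[[0,0,0],[0,0,-8],1]]}}

```text
clock: 18.65
tool_pos: [0.5551, 0.0548, 0.0642]
eef_rot: [0.931, -0.073, 0.356, -0.036]
contact_force: [1.6, 3.1, 3.2]
opening: 0.488
finger_force: 20.0
```

```bash
python3 stt.py
python3 - <<'E'
from h import *
s=snap('wrist','w7')
E
```

```text
18.65 [-0.08  1.08 -0.35  2.53  2.74  1.25  1.58] mom tool [ 0.484 -0.243  0.478] F [1.6 3.1 3.2] phi -169.9 off mm [ 0.9  1.  20.4] tiltdev 0.1 0.4875356321543063
```

```bash
cat > ptr.py <<'E'
from h import *
import sys
def ptr(s):
    P=np.array(s['pose']);K,D=KD(s);c=KC+ax*.012;o=P[:3,3]
    hsv=cv2.cvtColor(np.array(s['image']),cv2.COLOR_RGB2HSV)
    uc=w2px(s,c)[0];m=((hsv[...,0]>20)&(hsv[...,0]<35)&(hsv[...,1]>150)&(hsv[...,2]>60))
    ys,xs=np.nonzero(m);n=cv2.undistortPoints(np.c_[xs,ys].astype(float).reshape(-1,1,2),K,D).reshape(-1,2)
    d=np.c_[n[:,0],-n[:,1],-np.ones(len(n))]@P[:3,:3].T
    l=(o+d*(((c-o)@ax)/(d@ax))[:,None]-c)@tilt(0);rad=np.hypot(l[:,0],l[:,1]);k=(rad<.023)&(rad>.006);l=l[k]
    print('face px',uc.round(0),'n',k.sum(),'mean mm',(l.mean(0)*1000).round(1) if k.any() else '','angle deg',np.degrees(np.arctan2(l[:,1].mean(),l[:,0].mean())).round(1) if k.any() else '')
if __name__=='__main__':
    f=sys.argv[1]
    ptr(load(f) if len(sys.argv)<3 else snap('wrist',f))
E
python3 ptr.py w5; python3 ptr.py w6; python3 ptr.py w7
```

```text
face px [321.  58.] n 39 mean mm [ 1.9 15.9 -0. ] angle deg 83.1
face px [324. 349.] n 30 mean mm [ 1.8 17.6  0. ] angle deg 84.1
face px [322. 342.] n 0 mean mm  angle deg
```

Run:
```python
from h import *
for f in('w6','w7'):
    s=load(f);im=s['image'];hsv=cv2.cvtColor(im,cv2.COLOR_RGB2HSV)
    m=((hsv[...,0]>15)&(hsv[...,0]<40)&(hsv[...,1]>90)).astype(np.uint8);u=w2px(s,KC+ax*.012)[0].astype(int)
    m[:u[1]-80]=0;m[u[1]+80:]=0;m[:,:u[0]-80]=0;m[:,u[0]+80:]=0
    n,_,st,c=cv2.connectedComponentsWithStats(m);print(f,u,[(st[i].tolist(),c[i].round(0).tolist()) for i in range(1,n) if st[i][4]>4])
s=load('w7');print(w2px(s,KC+ax*.012+tilt(0)@[.017,0,0]),w2px(s,KC+ax*.012+tilt(0)@[-.017,0,0]))
cv2.imwrite('pics/c7.png',cv2.resize(s['image'][240:440,220:430,::-1],None,fx=2.8,fy=2.8,interpolation=3))
```

```text
w6 [324 348] [([250, 313, 15, 42, 244], [259.0, 340.0]), ([385, 329, 2, 5, 5], [386.0, 331.0]), ([387, 335, 5, 15, 34], [389.0, 344.0]), ([348, 342, 34, 11, 284], [366.0, 347.0]), ([383, 351, 10, 4, 33], [387.0, 353.0]), ([295, 409, 58, 19, 888], [322.0, 418.0])]
w7 [322 341] [([366, 261, 24, 19, 123], [377.0, 269.0]), ([390, 261, 3, 4, 5], [391.0, 263.0]), ([395, 261, 7, 4, 14], [398.0, 262.0]), ([355, 263, 10, 6, 15], [360.0, 265.0]), ([359, 266, 10, 12, 36], [363.0, 271.0]), ([392, 266, 10, 10, 47], [397.0, 271.0]), ([357, 269, 4, 4, 9], [358.0, 270.0]), ([389, 268, 2, 5, 7], [390.0, 270.0]), ([380, 275, 4, 3, 5], [381.0, 276.0]), ([272, 277, 9, 5, 15], [276.0, 279.0]), ([283, 276, 4, 5, 8], [284.0, 278.0]), ([258, 278, 6, 7, 13], [261.0, 281.0]), ([265, 279, 3, 2, 5], [266.0, 280.0]), ([242, 281, 5, 7, 14], [243.0, 284.0]), ([248, 280, 8, 6, 15], [252.0, 282.0]), ([268, 280, 3, 6, 8], [269.0, 283.0]), ([385, 393, 10, 10, 36], [389.0, 397.0]), ([395, 393, 5, 3, 7], [397.0, 394.0]), ([337, 396, 35, 18, 141], [352.0, 403.0]), ([377, 397, 25, 20, 133], [390.0, 406.0]), ([314, 399, 22, 13, 78], [327.0, 404.0]), ([337, 398, 8, 3, 13], [341.0, 399.0]), ([263, 403, 39, 18, 201], [283.0, 412.0]), ([311, 402, 6, 7, 13], [314.0, 405.0]), ([269, 405, 7, 4, 13], [272.0, 407.0]), ([258, 408, 9, 9, 26], [262.0, 412.0]), ([335, 408, 4, 4, 6], [336.0, 410.0]), ([286, 415, 17, 6, 35], [295.0, 418.0]), ([307, 417, 7, 4, 11], [310.0, 419.0]), ([347, 416, 3, 5, 5], [348.0, 418.0]), ([259, 418, 3, 3, 5], [260.0, 419.0])]
[[330.31869634 380.28300266]] [[313.81394355 299.91303884]]
```

View pics/c7.png

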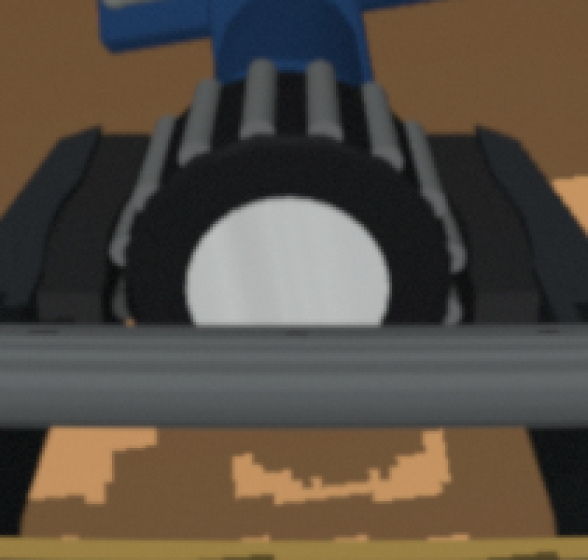

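The view shows the knob gripped squarely. Its mark is hidden behind the bar at the bottom, which fits θ≈0, and the torque rose to 0.48 N m at the lower stop where I predicted. So θ is calibrated, with mark angle = θ and contact at 229°. Next I turn it clockwise.

Request:
{"fn": "carry_out", "kwargs": {"rows": [[[0.1,-0.1,0],[0,0,7],1],[[0.1,-0.1,0],[0,0,14],1],[[0.1,-0.1,0],[0,0,21],1],[[0.1,-0.1,0],[0,0,28],1],[[0.1,-0.1,0],[0,0,35],1],[[0.1,-0.1,0],[0,0,42],1],[[0.1,-0.1,0],[0,0,49],1],[[0.1,-0.1,0],[0,0,56],1],[[0.1,-0.1,0],[0,0,63],1],[[0.1,-0.1,0],[0,0,70],1],[[0.1,-0.1,0],[0,0,77],1],[[0.1,-0.1,0],[0,0,77],1]]}}

```text
clock: 19.9
tool_pos: [0.5562, 0.0562, 0.0653]
eef_rot: [0.682, -0.638, 0.256, -0.251]
contact_force: [3.9, 4.5, 4.1]
opening: 0.489
finger_force: 20.0
```

```bash
python3 stt.py; python3 -c "
from h import *
print(go(KC-ax*.02,tilt(-20)))"
```

```text
19.9 [ 0.18  1.18 -0.82  2.51  2.5   1.4   0.62] mom tool [ 0.311 -0.877  0.083] F [3.9 4.5 4.1] phi -92.7 off mm [-0.6  2.4 20.3] tiltdev 0.2 0.4890123189646319
([0.24, 0.07, -0.04], [0.13, 0.18, 72.69])
```

Request:
{"fn": "carry_out", "kwargs": {"rows": [[[0.1,0.05,0],[0,0,7],1],[[0.2,0.07,0],[0,0,14],1],[[0.24,0.07,0],[0,0,21],1],[[0.24,0.07,0],[0,0,28],1],[[0.24,0.07,0],[0,0,35],1],[[0.24,0.07,0],[0,0,42],1],[[0.24,0.07,0],[0,0,49],1],[[0.24,0.07,0],[0,0,56],1],[[0.24,0.07,0],[0,0,63],1],[[0.24,0.07,0],[0,0,70],1],[[0.24,0.07,0],[0,0,77],1],[[0.24,0.07,0],[0,0,77],1]]}}

```text
clock: 21.1
tool_pos: [0.5574, 0.0551, 0.0664]
eef_rot: [-0.136, 0.923, -0.043, 0.358]
contact_force: [7.9, 6.3, 3.2]
opening: 0.491
finger_force: 20.0
```

```bash
python3 stt.py; python3 -c "
from h import *
print(go(KC-ax*.02,tilt(40)))"
```

```text
21.1 [ 0.37  1.4  -1.25  2.5   2.35  1.65 -0.35] mom tool [-0.706 -1.557  0.064] F [7.9 6.3 3.2] phi -15.6 off mm [-2.3  1.3 20.3] tiltdev 0.4 0.4913286761455867
([0.25, -0.06, -0.03], [0.39, 0.18, 55.56])
```

Request:
{"fn": "carry_out", "kwargs": {"rows": [[[0.1,-0.03,0],[0,0,7],1],[[0.2,-0.06,0],[0,0,14],1],[[0.25,-0.06,0],[0,0,21],1],[[0.25,-0.06,0],[0,0,28],1],[[0.25,-0.06,0],[0,0,35],1],[[0.25,-0.06,0],[0,0,42],1],[[0.25,-0.06,0],[0,0,50],1],[[0.25,-0.06,0],[0,0,50],1],[[0.25,-0.06,0],[0,0,50],0.6],[[0.25,-0.06,0],[0,0,50],0.36],[[0.25,-0.06,0],[0,0,50],0.3],[[0.25,-0.06,0],[0,0,50],0.3]]}}

```text
clock: 22.3
tool_pos: [0.5522, 0.0503, 0.0619]
eef_rot: [0.264, 0.896, 0.107, 0.34]
contact_force: [-1.0, -0.4, -0.5]
opening: 0.695
finger_force: 0.0
```

```bash
python3 stt.py; python3 ptr.py w8 1;python3 -c "
from h import *
print(go(KC-ax*.02,tilt(-30)))"
```

```text
22.3 [ 0.42  1.53 -1.43  2.51  2.3   1.8  -1.06] mom tool [0.391 0.493 0.035] F [-1.  -0.4 -0.5] phi 33.9 off mm [ 4.7 -3.4 20.2] tiltdev 0.3 0.6947161485455356
face px [340. 351.] n 1 mean mm [-17.3  -8.5   0. ] angle deg -153.7
([-0.19, 0.54, -0.02], [-0.05, -0.29, -63.94])
```

Request:
{"fn": "carry_out", "kwargs": {"rows": [[[-0.19,0.54,0],[0,0,-4],0.3],[[-0.19,0.54,0],[0,0,-12],0.3],[[-0.19,0.54,0],[0,0,-20],0.3],[[-0.19,0.54,0],[0,0,-28],0.3],[[-0.19,0.54,0],[0,0,-36],0.3],[[-0.19,0.54,0],[0,0,-44],0.3],[[-0.19,0.54,0],[0,0,-52],0.3],[[-0.19,0.54,0],[0,0,-60],0.3],[[-0.19,0.54,0],[0,0,-68],0.3],[[-0.19,0.54,0],[0,0,-76],0.3],[[-0.19,0.54,0],[0,0,-84],0.3],[[-0.19,0.54,0],[0,0,-92],0.3]]}}

```text
clock: 23.55
tool_pos: [0.556, 0.0535, 0.0654]
eef_rot: [-0.463, 0.812, -0.171, 0.313]
contact_force: [-0.6, -0.4, -0.1]
opening: 0.7
finger_force: 0.0
```

```bash
python3 stt.py; python3 ptr.py w9 1;python3 -c "
from h import *
print(go(KC-ax*.02,tilt(-60)))"
```

```text
23.55 [ 0.25  1.23 -0.94  2.51  2.44  1.46  0.14] mom tool [-0.614  0.353  0.043] F [-0.6 -0.4 -0.1] phi -58.3 off mm [-0.5 -0.3 20.1] tiltdev 0.3 0.69977783297427
face px [323. 348.] n 137 mean mm [-12.7  -5.1  -0. ] angle deg -158.0
([0.06, 0.08, 0.01], [0.14, -0.15, -1.35])
```

Request:
{"fn": "carry_out", "kwargs": {"rows": [[[0.06,0.05,0],[0,0,0],0.45],[[0.06,0.05,0],[0,0,0],1],[[0.06,0.05,0],[0,0,0],1],[[0.06,0.05,0],[0,0,0],1],[[0.06,0.05,0],[0,0,5],1],[[0.06,0.05,0],[0,0,10],1],[[0.06,0.05,0],[0,0,15],1],[[0.06,0.05,0],[0,0,20],1],[[0.06,0.05,0],[0,0,25],1],[[0.06,0.05,0],[0,0,28],1],[[0.06,0.05,0],[0,0,28],1]]}}

```text
clock: 24.7
tool_pos: [0.5556, 0.0541, 0.065]
eef_rot: [-0.249, 0.9, -0.088, 0.345]
contact_force: [-0.8, 0.7, -0.9]
opening: 0.491
finger_force: 20.0
```

```bash
python3 stt.py; python3 ptr.py w10 1;python3 -c "
from h import *
print(go(KC-ax*.02,tilt(-30)))"
```

```text
24.7 [ 0.31  1.31 -1.1   2.51  2.38  1.55 -0.23] mom tool [-0.656  0.814  0.052] F [-0.8  0.7 -0.9] phi -29.9 off mm [ 0.   0.3 20.2] tiltdev 0.2 0.4907336347582618
face px [322. 348.] n 72 mean mm [ -9.5 -11.1   0. ] angle deg -130.4
([0.01, -0.03, -0.02], [0.13, -0.19, -0.05])
```

Request:
{"fn": "carry_out", "kwargs": {"rows": [[[0,0,0],[0,0,1],1],[[0,0,0],[0,0,2.2],1],[[0,0,0],[0,0,2.2],1],[[0,0,0],[0,0,2.2],0.7],[[0,0,0],[0,0,2.2],0.4],[[0,0,0],[0,0,2.2],0.2],[[0,0,0],[0,0,2.2],0.2],[[0,0,0],[0,0,8],0.2],[[0,0,0],[0,0,15],0.2],[[0,0,0],[0,0,22],0.2],[[0,0,0],[0,0,30],0.2],[[0,0,0],[0,0,30],0.2]]}}

```text
clock: 25.95
tool_pos: [0.5565, 0.0538, 0.0656]
eef_rot: [-0.007, 0.934, 0.004, 0.358]
contact_force: [0.2, 0.6, -0.6]
opening: 0.8
finger_force: 0.0
```

```bash
python3 stt.py; python3 ptr.py w11 1;python3 -c "
from h import *
st=r.get_state()
for d,t in((0,37),(.035,32),(.08,24)): print(d,t,go(KC+ax*d,tl(0,t),st))"
```

```text
25.95 [ 0.37  1.4  -1.26  2.5   2.33  1.67 -0.61] mom tool [ 0.008  0.635 -0.032] F [ 0.2  0.6 -0.6] phi 0.2 off mm [-1.   0.  20.3] tiltdev 0.1 0.7996179210141319
0 37 ([0.11, -0.01, -2.03], [-0.03, 4.9, 0.03])
0.035 32 ([0.11, -0.01, -5.53], [-0.03, 9.9, 0.03])
0.08 24 ([0.12, -0.02, -10.03], [-0.03, 17.9, 0.02])Traceback (most recent call last):
  File "ptr.py", line 13, in <module>
    ptr(load(f) if len(sys.argv)<3 else snap('wrist',f))
    ~~~^^^^^^^^^^^^^^^^^^^^^^^^^^^^^^^^^^^^^^^^^^^^^^^^^
  File "ptr.py", line 7, in ptr
    ys,xs=np.nonzero(m);n=cv2.undistortPoints(np.c_[xs,ys].astype(float).reshape(-1,1,2),K,D).reshape(-1,2)
                          ~~~~~~~~~~~~~~~~~~~^^^^^^^^^^^^^^^^^^^^^^^^^^^^^^^^^^^^^^^^^^^^^^^^
cv2.error: OpenCV(4.12.0) /io/opencv/modules/calib3d/src/undistort.dispatch.cpp:347: error: (-215:Assertion failed) CV_IS_MAT(_src) && CV_IS_MAT(_dst) && (_src->rows == 1 || _src->cols == 1) && (_dst->rows == 1 || _dst->cols == 1) && _src->cols + _src->rows - 1 == _dst->rows + _dst->cols - 1 && (CV_MAT_TYPE(_src->type) == CV_32FC2 || CV_MAT_TYPE(_src->type) == CV_64FC2) && (CV_MAT_TYPE(_dst->type) == CV_32FC2 || CV_MAT_TYPE(_dst->type) == CV_64FC2) in function 'cvUndistortPointsInternal'
```

Mark hidden at this spin. Backing out.

Request:
{"fn": "carry_out", "kwargs": {"rows": [[[0.1,0,-1],[0,2,0],0.2],[[0.1,0,-2.5],[0,5,0],0.2],[[0.1,0,-4],[0,7,0],0.2],[[0.1,0,-5.5],[0,10,0],0.2],[[0.1,0,-8],[0,14,0],0.2],[[0.1,0,-10],[0,18,0],0.2],[[0.1,0,-12],[0,22,0],0.2],[[0.1,0,-12],[0,22,0],0.2],[[0.1,0,-12],[0,22,0],0.2]]}}

```text
clock: 26.9
tool_pos: [0.4761, 0.0518, 0.1546]
eef_rot: [-0.009, 0.985, 0.001, 0.174]
contact_force: [0.2, -0.3, -0.0]
opening: 0.8
finger_force: 0.0
```

```bash
python3 stt.py; python3 ptr.py w12 1
python3 - <<'E'
from h import *
s=snap('wrist','w13');t=snap('top','t13')
# knob hidden? compare piece in top view before/after turning
a=load('t5')['image'].astype(float);b=t['image'].astype(float)
print(w2px(s,[KC,S([-.038,.033,.141]),S([-.038,-.033,.141])]).round(0).tolist())
E
```

```text
26.9 [ 0.48  1.01 -1.42  2.38  1.63  1.17 -0.35] mom tool [-0.043  0.381  0.018] F [ 0.2 -0.3 -0. ] phi -0.0 off mm [ -0.8  -0.5 -99.7] tiltdev 22.0 0.800408433652626
face px [324. 295.] n 68 mean mm [ -9.6 -12.    0. ] angle deg -128.4
[[324.0, 296.0], [368.0, 435.0], [279.0, 435.0]]
```

```bash
python3 -c "
from plant import r
print(r.finish_job())"
```

```text
the job is handed in; nothing more can be done
None
```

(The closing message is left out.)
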